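# Unlock the make-up case and hold the key turned

## Task

Unlock the make-up case: lift the key from the wooden stand and push it into the lock in the case's lid until its collar is fully home on the lock's rim, rocking it left and right with a light push wherever the sticky discs inside stop it. Then turn it a quarter turn clockwise, seen from above, against the lock's spring, and finish while still gripping the key and holding it turned. Leave the bottle, cup and jar where they stand.

Things in the scene. Friction and masses are not known exactly. Their poses are not given: they have to be found in the camera images.
- key: key, 78 mm long, 45 g, upright in the stand's slot, blade down. Origin at the blade's tip, z up to the head, x across the blade's width. From the tip up: steel blade 14 (x) x 4 (y) mm with rounded end, 36 mm long; steel collar 24 x 10 mm, 4 mm high; 4 mm of bare blade; then the head. Either way round (half a turn about z) fits the lock
- key_bow (a point): middle of the key's head, 61 mm above the blade's tip; axes as the key's. The head is a flat black plastic slab 30 (x) x 10 (y) mm, from 44 to 78 mm above the tip, to be pinched across its 10 mm thickness (y)
- key_collar (a point): centre of the underside of the key's collar, 36 mm above the tip; this face sits on the stand now, and on the lock's rim when the key is fully home
- stand: fixed wooden stand, 110 (x) x 70 (y) x 46 mm high, origin at the centre of its underside. The key stands in the slot in the centre of its top, 16 x 6 mm, 40 mm deep, long along the stand's x; the key's collar rests on the top. Four empty 13 mm round holes near the corners
- case: fixed black make-up case with metal corners, 200 (x) x 260 (y) x 90 mm high, origin at the centre of its underside. The lock's vertical axis passes through the origin. On the lid, on the +y side of the lock, 36 mm and more from its axis (23 mm when unlocked), a steel bolt and keeper up to 7 mm high; the bolt slides with the lock
- lock_rim (a point): centre of the top of the lock's fixed steel rim, 92.5 mm above the table (2.5 mm above the lid), 44 mm outside and 25 mm inside diameter, on the lock's axis; axes as the case's. Key fully home: its collar sits on the rim, its tip 36 mm below this point, having passed the face and two sticky discs into the cam
- keyhole (a point): centre of the slot in the lock's turning brass face, level with the lid, 2.5 mm below the rim; x along the slot, z up. Slot 17 x 7 mm with a 2 mm bevel; face 8 mm thick. It starts up to 0.25 rad off the case's x axis, either way, and turns easily with the blade, from 63 deg anticlockwise to 97 deg clockwise of the case's x axis
- cam (a joint): turn of the lock's cam in rad: 0 at rest, grows clockwise seen from above to its stop at 1.57. A spring drives it back to 0 (0.06 N m at rest, 0.12 N m at a quarter turn). Only a key that reaches the cam turns it; the blade has about 0.15 rad of play in the slot, so the key must turn that much further than the cam
- lotion: bystander: white bottle, 48 mm diameter, 120 mm high, origin at the centre of its underside
- cup: bystander: white cup, 76 mm diameter at the rim, 85 mm high, origin at the centre of its underside
- jar: bystander: squat amber-brown jar, 64 mm diameter, 45 mm high, origin at the centre of its underside
- pins_upper (a point): point on the lock's axis, 11.5 mm below the rim: top of the upper sticky disc, out of sight, 6 mm thick; axes as the case's. Its 16 x 6 mm slot starts 0.4 to 0.65 rad clockwise (from above) of the case's x axis. The blade stops on it until turned to within about 0.15 rad of that slot, then drops in and carries the disc with it (0.025 N m)
- pins_lower (a point): the same for the lower sticky disc, 18.5 mm below the rim: its slot starts 0.4 to 0.65 rad anticlockwise (from above) of the case's x axis. Where the blade stops, a push of about 5 N is enough; a harder one does not help
- cam_top (a point): point on the lock's axis, 25.5 mm below the rim: top of the cam under the discs, 15 mm thick; axes as the case's. Its 16 x 6 mm slot lies along the case's x axis at rest

How it is judged:
By the outcome, as a careful person would: the job done as asked, in the order asked, and still so for the second after the job is handed in, while the arm keeps its last pose, push and grip.
It also fails if it takes over 48 s, if anything falls off the work surface, if the arm or the gripper's body presses on something with over 40 N, if the wrist force passes 120 N, or if a joint passes its speed limit or range.

## Robot

A 7-joint arm with a two-finger parallel gripper is mounted at the origin on the work surface. World frame = base frame: x ahead of the robot, y to its left, z up, the work surface at z = 0. Lengths are in mm, angles in degrees, forces in N, time in s.
With the tool pointing down it reaches from about 350 to 900 mm from the base axis. Payload 8.1 kg.
Tool frame: the origin (TCP) lies at the very end of the fingers, on their centre line; the grasp point (between the pads) lies env.grip_depth behind it (env.grip_depth is the distance from the TCP to the grasp point, in mm); x points along the fingers, z is the direction in which the jaws open and shut, and the axes are right-handed (so a half turn about x gives the same grasp; the last joint's range is limited). The gripper opens to 85 mm and grips with 20 to 120 N. Pads are 22 mm wide; open, the fingers measure 114 mm over their backs; the gripper's body (76 mm by 85 mm) begins 54 mm behind the grasp point. The pads swing forward as they close: fully open they stand 13 mm farther back than shut.
Start: joints at [57.662, 24.895, 1.432, 90.138, -0.665, 64.973, -4.303], TCP at [278.455, -559.557, 231.323] pointing down, gripper open.
Joint ranges: [-149.89, 149.89], [-25.12, 119.58], [-72.63, 75.52], [4.76, 147.25], [-75.54, 255.54], [6.69, 114.76], [-157.13, 157.13]. Speed limits (degrees/s): [127.2, 127.2, 172.46, 172.46, 180, 180, 180].

## Interface

Orientations are given as [roll, pitch, yaw] about the fixed x, y, z axes, in that order (R = Rz(yaw) Ry(pitch) Rx(roll)).
In Python, from workcell import monitor, capture, workorder, finder, env gives the robot as it stands.
- The arm moves only by the tool send_rows, never from a script. Its argument "deltas" is a list that holds one entry, the list of rows, each a list of 5 numbers: the shift along the tool's x, y, z in mm, then the turn about the tool's x in rad, then the finger opening in mm, from 0 to 85.4. A call has 1 to 10 rows; each row shifts and turns the commanded pose from where the row before left it, along the tool's axes as they then stand; what a row does not reach is not made up. A row lasts 1/8 s, in which the tool goes at most 62.5 mm and 10.7 degrees, less where a joint would pass 70% of its speed; a pose out of reach is approached as far as the arm can. A call is refused whole if a number of a shift passes 62.5 or a number of a turn 0.188, either way. A call with a gripper value outside its range is refused whole. The fingers move at their own pace and stop on an object; "squeeze" is the grip in N (left out, the last holds). Time passes only in rows, so rows that do not move let the fingers close. It gives the time, the measured TCP pose, the force and the opening at its end, in the units of the state.
- monitor.read_state(): the state, without advancing time (a new reading comes with each control period).
- capture(name): name is "scene" or "side" or "wrist"; returns a dict with "frame" (480x640x3 uint8, red, green, blue), "camera_matrix" (3x3 intrinsics, pixels), "rvec" (rotation vector, rad) and "tvec" (3), from world to camera coordinates, as OpenCV has them; the wrist camera has in their place "hand_eye" (4x4, takes a point from camera to tool coordinates, whose origin is the TCP and whose axes are the tool frame's). Camera axes: x right, y down, z forward; pixel columns grow to the right and rows downward; lengths in mm; the calibration is good to about 2 mm. A picture is of the moment at which its call begins: read the wrist's pose just before it. There is no depth.
- workorder.close_job(): hands the job in, once; it reports no verdict.
Trained networks look in the newest picture that a camera, given by its name, has taken for a name from the list of things; names that differ only in an ending like _2 or _b are one class to them, and where a whole thing is asked for, a point or a joint stands for the part that bears it (a point fixed in the world has none). Each returns a list of dicts, best first, with "conf" (0 to 1); they miss things now and then, are a little off and sometimes report something else, mostly with a low value. They report only what shows in the picture. A call takes as long as a camera call.
- finder.regions_of(camera, thing): "pixels" (480x640 bool, what is visible of it) and "bbox" ([left, top, width, height] in pixels, round what is visible of it).
- finder.pinpoint(camera, thing): "at" ([row, column] in pixels: a listed point, or the origin of a listed thing).
The state is a dict: "time_s": time; "joint_positions": joint angles; "dq": joint speeds; "joint_efforts": joint torques, N m; "tool_pos": TCP position; "orientation": TCP orientation; "wrist_force": force on the tool from outside, world axes, zero at the start; "wrist_torque": the same for the moment, N m; "grip_width": opening from 0.0 (shut) to 1.0 (fully open).
Only numpy, scipy, OpenCV 4.12 (cv2) and the standard library are available. Lean on these libraries where they do the work, as an engineer would, in place of code of your own. Each camera call takes 0.05 s, during which the arm holds its last target.

## Working session

There is one attempt and no reset: what is moved stays moved. The work goes in short steps, Python scripts to look and compute and a tool call to move; the robot and the scene stay as the last step left them, time stands still between calls to the robot, and variables do not carry over. Pictures are saved under pics/ and viewed, and the job is handed in when it is done.

Besides the shell and the picture viewer there is one more tool, called after "Request:" in YAML: its name, and indented under it one key for each argument. send_rows: Moves the arm, as the interface text tells. Its arguments: {"type":"object","properties":{"deltas":{"type":"array"},"squeeze":{"type":"number"}},"required":["deltas"]}

```bash
mkdir -p pics; ls; python3 - <<'E'
from workcell import monitor, capture, workorder, finder, env
import cv2
print(env.grip_depth, [a for a in dir(env) if a[0]!='_'])
s=monitor.read_state()
for k,v in s.items(): print(k,v)
for c in ["scene","side","wrist"]:
    d=capture(c)
    cv2.imwrite(f"pics/{c}0.png",d["frame"][:,:,::-1])
    for k in d:
        if k!="frame": print(c,k,d[k])
    for t in ["key_bow","key_collar","key","stand","case","lock_rim","keyhole","lotion","cup","jar"]:
        r=finder.pinpoint(c,t)
        print(c,t,[(x["at"],round(x["conf"],2)) for x in r[:2]])
print(monitor.read_state()["time_s"])
E
```

```text
pics
18.700000000000003 ['Unreachable', 'grip_depth']
time_s 0.0
joint_positions [57.66272498 24.93513748  1.43214411 90.18860573 -0.66482826 64.97471145
 -4.3037585 ]
dq [ 0.05754725 -0.04495898  0.02067915 -0.02340573 -0.03428779 -0.0540077
 -0.0094733 ]
joint_efforts [-4.00624767e-04 -6.70474863e+01  1.02459613e+00 -3.16206515e+01
  1.54204544e-02  1.27490581e-02  5.67014433e-05]
tool_pos [ 278.18248246 -559.11058727  230.54384011]
orientation [-174.57782797   89.90986183  121.87479924]
wrist_force [-0.89678262  0.41614565  0.17703221]
wrist_torque [-0.03456216  0.00911391 -0.01714912]
grip_width 1.000431965101377
scene camera_matrix [[449.86087466   0.         321.8603456 ]
 [  0.         449.86087466 242.45855451]
 [  0.           0.           1.        ]]
scene rvec [ 1.43587096  2.09543205 -0.87507983]
scene tvec [ 209.29110542 -317.52922428 1576.65198937]
scene key_bow [([201.9, 246.6], 0.45)]
scene key_collar [([199.7, 247.6], 0.62), ([206.9, 249.0], 0.6)]
scene key [([214.3, 250.6], 0.62)]
scene stand [([218.6, 251.6], 0.75)]
scene case [([259.3, 361.3], 0.66)]
scene lock_r
[... 796 characters left out ...]
7)]
side lotion [([224.5, 390.0], 0.61)]
side cup [([186.0, 343.9], 0.63)]
side jar [([445.4, 273.9], 0.59)]
wrist camera_matrix [[352.67381552   0.         322.37313777]
 [  0.         352.67381552 235.40411735]
 [  0.           0.           1.        ]]
wrist hand_eye [[ 6.53754190e-05 -3.03574464e-01  9.52807715e-01 -1.41342025e+02]
 [-2.05985649e-04 -9.52807700e-01 -3.03574445e-01  7.75829034e+01]
 [ 9.99999977e-01 -1.76418409e-04 -1.24822186e-04  1.69693738e+00]
 [ 0.00000000e+00  0.00000000e+00  0.00000000e+00  1.00000000e+00]]
wrist key_bow []
wrist key_collar []
wrist key []
wrist stand []
wrist case []
wrist lock_rim []
wrist keyhole []
wrist lotion []
wrist cup []
wrist jar []
1.65
```

View pictures.

View pics/scene0.png

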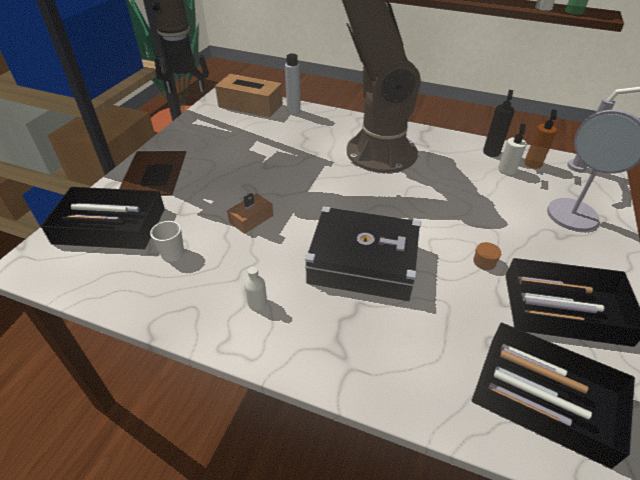

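View pics/side0.png

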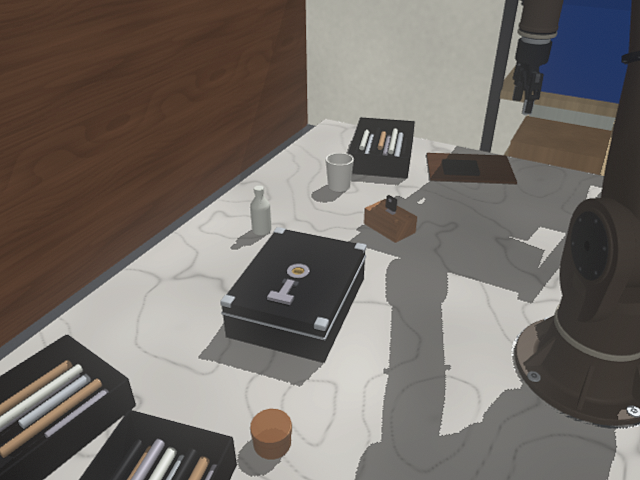

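```bash
cat > h.py <<'E'
import numpy as np, cv2, json
from scipy.spatial.transform import Rotation as R
def proj(d,P):
    return cv2.projectPoints(np.array(P,float).reshape(-1,1,3),np.array(d["rvec"],float),np.array(d["tvec"],float),np.array(d["camera_matrix"],float),None)[0].reshape(-1,2)
def toolR(s): return R.from_euler('xyz',s["orientation"],degrees=True).as_matrix()
def ray(d,rc,s=None):
    K=np.array(d["camera_matrix"]);u=np.linalg.inv(K)@[rc[1],rc[0],1]
    if "hand_eye" in d:
        H=np.array(d["hand_eye"]);T=np.eye(4);T[:3,:3]=toolR(s);T[:3,3]=s["tool_pos"];M=T@H
        return M[:3,3],M[:3,:3]@u
    Rm=cv2.Rodrigues(np.array(d["rvec"],float))[0];t=np.array(d["tvec"],float)
    return -Rm.T@t,Rm.T@u
def atz(o,v,z): return o+v*(z-o[2])/v[2]
def tri(rays):
    A=np.zeros((3,3));b=np.zeros(3)
    for o,v in rays:
        v=v/np.linalg.norm(v);P=np.eye(3)-np.outer(v,v);A+=P;b+=P@o
    X=np.linalg.solve(A,b)
    return X,[np.linalg.norm((np.eye(3)-np.outer(v,v)/(v@v))@(X-o)) for o,v in rays]
E
python3 - <<'E'
from h import *
sc=dict(camera_matrix=[[449.86,0,321.86],[0,449.86,242.4586],[0,0,1]],rvec=[ 1.43587096,2.09543205,-0.87507983],tvec=[209.29110542,-317.52922428,1576.65198937])
si=dict(camera_matrix=[[562.828,0,318.8566],[0,562.828,240.2044],[0,0,1]],rvec=[0.62965069,-2.51818621,1.31747771],tvec=[479.18202314,226.80085883,1011.66870589])
for n,a,b,z in [("bow",[201.9,246.6],[202.8,390.9],71),("collar",[206.9,249],[212.4,389],46),("stand",[218.6,251.6],[226,392.2],0),("rim",[238.8,364.7],[270.1,303.2],92.5),("jar",[263.5,482.4],[445.4,273.9],0)]:
    print(n,*tri([ray(sc,a),ray(si,b)]),atz(*ray(sc,a),z),atz(*ray(si,b),z))
print(atz(*ray(sc,[303.7,254.8]),0),atz(*ray(sc,[253.1,175.5]),0),ray(sc,[0,0])[0],ray(si,[0,0])[0])
E
```

```text
bow [ 489.05545265 -265.79214133   64.31069875] [np.float64(0.5032592102804667), np.float64(0.5032592102802529)] [ 496.7019086  -260.74494059   71.        ] [ 485.26335962 -256.06802156   71.        ]
collar [ 488.06039088 -259.5337884    43.69342803] [np.float64(2.5025913852600294), np.float64(2.5025913852601294)] [ 487.73604731 -260.72059204   46.        ] [ 486.58064781 -251.7287185    46.        ]
stand [ 481.0770142  -262.4381515    -0.61253763] [np.float64(2.9709303890733105), np.float64(2.9709303890733048)] [ 484.78542759 -258.93706797    0.        ] [ 480.84008298 -266.44564014    0.        ]
rim [531.27038867  91.52508674  86.30084377] [np.float64(2.8062909226775403), np.float64(2.806290922677581)] [540.38045963  95.38813949  92.5       ] [527.17517333  94.6182614   92.5       ]
jar [411.44796674 395.47150913  -9.54892342] [np.float64(1.2060039899316324), np.float64(1.2060039899315735)] [420.66702657 393.20539965   0.        ] [407.77482186 402.24216935   0.        ]
[ 7.61597886e+02 -1.07737358e+02  1.13686838e-13] [ 685.91879535 -383.86963855    0.        ] [1341.61046947  275.94382865  868.55939481] [ 86.97730853 844.05352423 764.5496762 ]
```

```bash
python3 - <<'E'
from h import *
from workcell import monitor
s=monitor.read_state();T=toolR(s);print(T.round(3));p=s["tool_pos"]
print(T.T@(np.array([478,-262,210])-p))
E
```

```text
[[-0.     0.895  0.445]
 [-0.     0.445 -0.895]
 [-1.    -0.     0.   ]]
[  21.28969816  311.21737389 -177.52520376]
```

Request:
send_rows:
  deltas:
    - [[0,30,-17,0,85],[3,52,-30,0,85],[4,52,-30,0,85],[4,52,-30,0,85],[4,52,-30,0,85],[4,50,-28,0,85],[2,23,-12,0,85],[0,0,0,0,85]]

```text
time_s: 2.65
tool_pos: [479.4, -260.1, 210.2]
orientation: [127.3, 89.9, 64.0]
wrist_force: [-0.5, -0.3, -0.1]
grip_width: 0.994
```

```bash
cat > look.py <<'E'
import sys,pickle
from h import *
from workcell import monitor, capture, finder
def look(tag,things=()):
    s=monitor.read_state();d=capture("wrist")
    cv2.imwrite(f"pics/{tag}.png",d["frame"][:,:,::-1])
    f={t:[(x["at"],round(x["conf"],2)) for x in finder.pinpoint("wrist",t)[:3]] for t in things}
    pickle.dump((s,d,f),open(f"pics/{tag}.pkl","wb"))
    print(s["time_s"],s["tool_pos"].round(2),s["orientation"].round(2),s["wrist_force"].round(2),s["grip_width"])
    for t in f: print(t,f[t])
    return s,d,f
E
python3 - <<'E'
from look import *
s,d,f=look("w1",["key_bow","key_collar","stand"])
Z=dict(key_bow=71,key_collar=46,stand=0)
for t in f:
    for a,c in f[t]: print(t,atz(*ray(d,a,s),Z[t]))
E
```

```text
2.65 [ 479.43 -260.07  210.25] [127.3   89.95  64.02] [-0.46 -0.34 -0.09] 0.9942134000647398
key_bow [([206.0, 324.0], 0.74), ([212.8, 324.7], 0.61)]
key_collar [([210.1, 325.5], 0.86)]
stand [([197.5, 324.3], 0.57)]
key_bow [ 492.69000571 -256.65532479   71.        ]
key_bow [ 487.86974558 -259.7303359    71.        ]
key_collar [ 484.90886663 -262.18289057   46.        ]
stand [ 486.31925647 -260.51125757    0.        ]
```

View pics/w1.png

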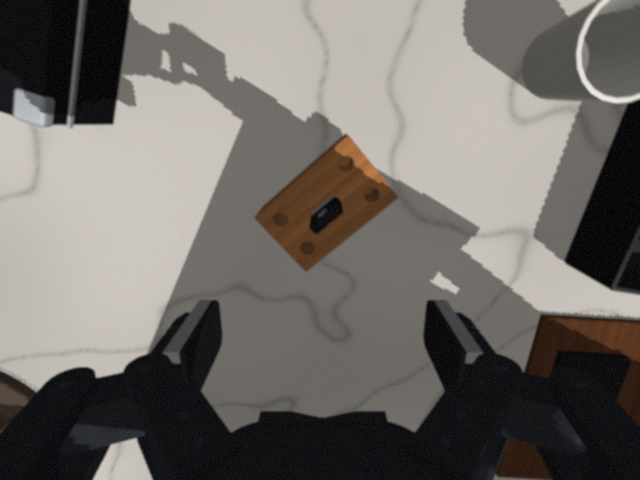

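```bash
python3 - <<'E'
from look import *
s,d,f=pickle.load(open("pics/w1.pkl","rb"))
H=[atz(*ray(d,(r,c),s),46)[:2] for c,r in [(346,163),(372,195),(308,247),(281,218)]]
print(np.array(H).round(1),np.mean(H,0))
C=[atz(*ray(d,(r,c),s),46)[:2] for c,r in [(347,135),(397,195),(306,270),(256,216)]]
print(np.array(C).round(1),np.mean(C,0))
for Q in (H,C):
    for i,j in [(0,3),(1,2),(0,1),(3,2)]:
        v=Q[j]-Q[i];print(np.linalg.norm(v),np.degrees(np.arctan2(v[1],v[0])))
im=cv2.resize(d["frame"][110:300,220:430],None,fx=3.8,fy=3.1,interpolation=cv2.INTER_CUBIC)
im=cv2.resize(d["frame"][110:290,220:440],None,fx=3.3,fy=3.3,interpolation=cv2.INTER_CUBIC)
cv2.imwrite("pics/w1z.png",im[:,:,::-1]);print(toolR(s).round(3))
E
```

```text
[[ 529.6 -259.2]
 [ 515.4 -292.5]
 [ 446.6 -263.5]
 [ 460.5 -229.9]] [ 488.0281742  -261.26691775]
[[ 550.3 -249.2]
 [ 525.2 -312.1]
 [ 425.2 -271.9]
 [ 452.2 -209.1]] [ 488.22319762 -260.5687041 ]
75.01289098689283 157.00037390787764
74.57788937422477 157.1587630879879
36.20622318248164 -113.0914867452504
36.41429452475343 -112.40605303012661
105.98067986401125 157.804867304218
107.77945940408813 158.11101964956345
67.70861757774878 -111.716088468133
68.29325141124075 -113.22807656712529
[[ 0.     0.893  0.45 ]
 [ 0.001  0.45  -0.893]
 [-1.     0.001 -0.001]]
```

View pics/w1z.png

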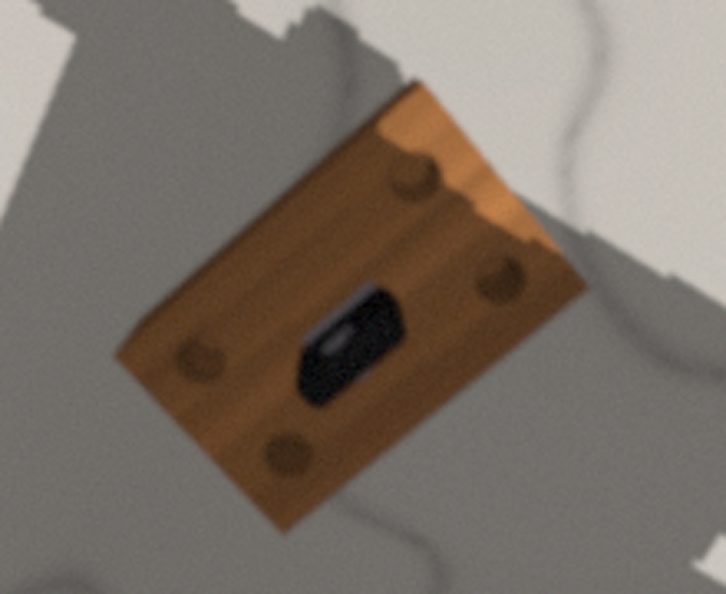

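```bash
python3 - <<'E'
from h import *
from workcell import monitor,capture
s=monitor.read_state();print(s["joint_positions"].round(1))
sc=capture("scene");si=capture("side")
for d,L in((sc,[(322,209),(416,220),(413,276),(307,262),(366,239),(403,243)]),(si,[(281,232),(363,247),(325,325),(227,300),(298,270),(283,296)])):
    P=np.array([atz(*ray(d,(r,c)),91)[:2] for c,r in L]);print(P.round(1),P[:4].mean(0))
    for i in range(4):
        v=P[(i+1)%4]-P[i];print(np.linalg.norm(v),np.degrees(np.arctan2(v[1],v[0])))
    v=P[5]-P[4];print("bolt",np.degrees(np.arctan2(v[1],v[0])))
cv2.imwrite("pics/side_z.png",cv2.resize(si["frame"][215:365,210:380],None,fx=4,fy=4,interpolation=cv2.INTER_CUBIC)[:,:,::-1])
E
```

```text
[ 27.9  18.9  -6.  102.5   2.3  58.6 -42.6]
[[470.  -45.7]
 [420.7 199.6]
 [617.  235.4]
 [665.7  -9.2]
 [538.3  98.3]
 [518.2 188.1]] [543.36419297  95.03193839]
250.14349252744316 101.37163840903152
199.6045162727648 10.340774488441573
249.39907701407992 -78.73837207316484
199.11369632750927 -169.4473978665317
bolt 102.61165718841586
[[636.2  -1. ]
 [457.3 -32.5]
 [418.6 210. ]
 [607.2 235.5]
 [537.3  97.4]
 [522.7 178. ]] [529.84441303 102.96236358]
181.5967881376489 -169.99904461570267
245.574751974611 99.0666992271133
190.28452802870845 7.7008430887413475
238.23546094759442 -83.01596954807712
bolt 100.27385785000916
```

View pics/side_z.png

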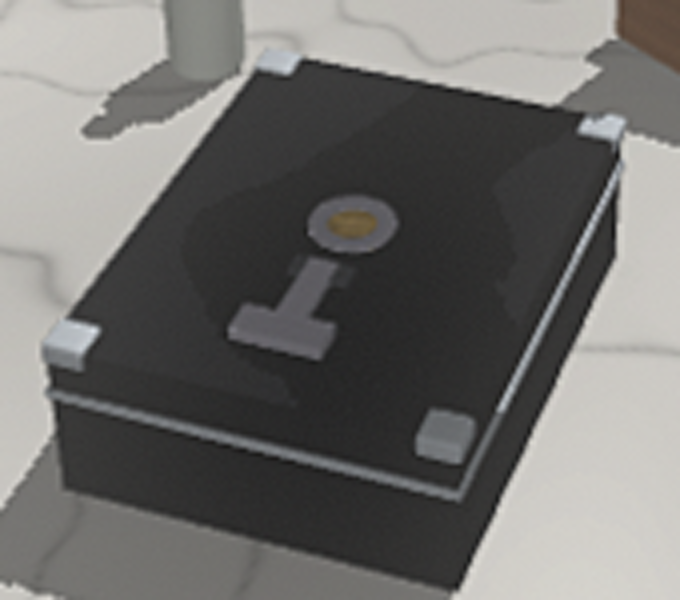

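Request:
send_rows:
  deltas:
    - [[5,3.6,2.4,-0.1,85],[5,3.6,2.4,-0.18,85],[5,0,0,-0.18,85],[5,0,0,-0.18,85],[5,0,0,-0.18,85],[5,0,0,-0.18,85],[5,0,0,-0.18,85],[5,0,0,-0.18,85],[5,0,0,-0.18,85],[0,0,0,-0.18,85]]

```text
time_s: 4.2
tool_pos: [485.9, -264.1, 164.9]
orientation: [145.0, 90.0, -179.8]
wrist_force: [-0.4, -0.5, 0.3]
grip_width: 0.998
```

Request:
send_rows:
  deltas:
    - [[0,0,0,-0.18,85],[0,0,0,-0.18,85],[0,0,0,-0.18,85],[0,0,0,-0.018,85],[0,0,0,0,85],[0,0,0,0,85]]

```text
time_s: 4.95
tool_pos: [486.6, -263.4, 165.4]
orientation: [-150.4, 90.0, -83.6]
wrist_force: [-0.1, -0.5, 0.4]
grip_width: 0.996
```

```bash
python3 - <<'E'
from look import *
s,d,f=look("w2",["key_bow","key_collar"])
Z=dict(key_bow=71,key_collar=46,stand=0)
for t in f:
    for a,c in f[t]: print(t,atz(*ray(d,a,s),Z[t]))
print(toolR(s).round(3),s["joint_positions"].round(1))
cv2.imwrite("pics/w2z.png",cv2.resize(d["frame"][100:300,200:460],None,fx=3,fy=3,interpolation=cv2.INTER_CUBIC)[:,:,::-1])
E
```

```text
4.95 [ 486.59 -263.38  165.35] [-150.43   89.99  -83.61] [-0.05 -0.51  0.4 ] 0.9960532876365049
key_bow [([235.7, 326.3], 0.56)]
key_collar []
key_bow [ 486.08725349 -261.51110112   71.        ]
[[ 0.    -0.919  0.394]
 [-0.     0.394  0.919]
 [-1.    -0.    -0.   ]] [ 48.2  26.3 -34.8 102.8  17.7  56.4  73.2]
```

View pics/w2z.png

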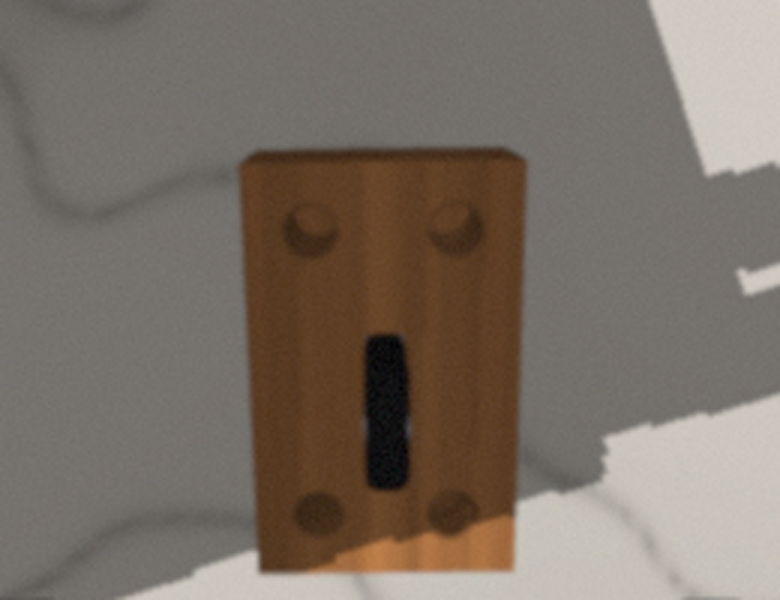

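```bash
python3 - <<'E'
from look import *
s,d,f=pickle.load(open("pics/w2.pkl","rb"))
H=[atz(*ray(d,(r/3+100,c/3+200),s),46)[:2] for c,r in [(311,228),(456,227),(452,512),(319,513)]]
H=np.array(H);print(H.round(1),H.mean(0))
for i,j in [(0,3),(1,2),(0,1),(3,2)]:
    v=H[j]-H[i];print(np.linalg.norm(v),np.degrees(np.arctan2(v[1],v[0])))
K=[atz(*ray(d,(r/3+100,c/3+200),s),88)[:2] for c,r in [(365,335),(405,335),(408,488),(366,488)]]
K=np.array(K);print(K.round(1),K.mean(0))
T=toolR(s);print((T.T@np.append(H.mean(0)-s["tool_pos"][:2],0)).round(2),(T.T@np.append(K.mean(0)-s["tool_pos"][:2],0)).round(2))
E
```

```text
[[ 444.5 -261.7]
 [ 458.3 -228.9]
 [ 528.4 -257.9]
 [ 514.7 -290.7]] [ 486.4648244  -259.80115841]
75.91407724236495 -22.500463166327044
75.87306786754579 -22.52798663030454
35.588688058456164 67.20157006148898
35.552051152213366 67.26736863662816
[[ 465.  -256. ]
 [ 468.4 -248.2]
 [ 500.9 -261. ]
 [ 497.3 -269.6]] [ 482.89703538 -258.67897313]
[-0.    1.53  3.24] [-0.    5.25  2.87]
```

```bash
python3 - <<'E'
from look import *
A=[];b=[]
for tag,m in (("w1",[488.1,-261.1]),("w2",[486.46,-259.8])):
    s=pickle.load(open(f"pics/{tag}.pkl","rb"))[0];T=toolR(s)[:2,1:]
    A.append(np.hstack([np.eye(2),-T]));b.append(m)
x=np.linalg.solve(np.vstack(A),np.hstack(b));print(x)
from workcell import monitor
s=monitor.read_state();print(s["tool_pos"],toolR(s).T@np.append(x[:2]-s["tool_pos"][:2],0))
E
```

```text
[ 486.97763601 -260.83144381   -0.88179901   -0.74448232]
[ 486.70340308 -263.1515922   165.34643952] [-3.32540473e-04  6.57184121e-01  2.24196368e+00]
```

Request:
send_rows:
  deltas:
    - [[10,0.7,2.4,-0.009,40],[20,0,0,0,40],[20,0,0,0,40],[10,0,0,0,40],[0,0,0,0,40]]

```text
time_s: 5.72
tool_pos: [486.6, -260.4, 104.6]
orientation: [80.7, 89.9, 148.2]
wrist_force: [-0.4, -0.3, 0.9]
grip_width: 0.468
```

```bash
python3 - <<'E'
from look import *
s,d,f=look("w3")
E
```

```text
5.725 [ 486.56 -260.35  104.57] [ 80.71  89.91 148.21] [-0.44 -0.33  0.87] 0.46759195758830446
```

View pics/w3.png

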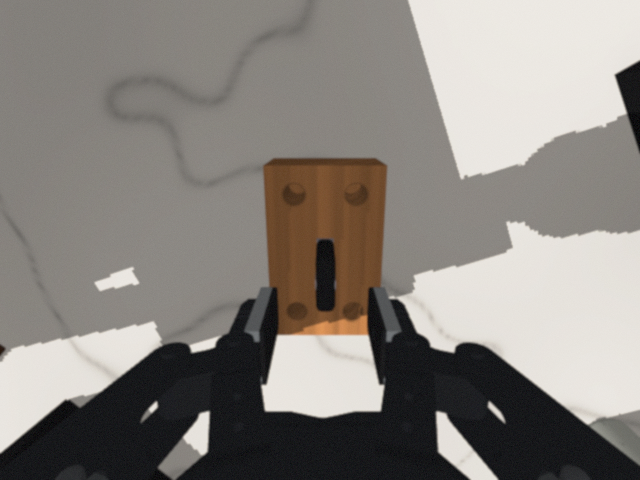

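```bash
python3 - <<'E'
from look import *
s,d,f=pickle.load(open("pics/w3.pkl","rb"));T=toolR(s)
cv2.imwrite("pics/w3z.png",cv2.resize(d["frame"][150:350,200:460],None,fx=3,fy=3,interpolation=cv2.INTER_CUBIC)[:,:,::-1])
for r in (240,310): print(T.T@(atz(*ray(d,(r,325),s),88)-s["tool_pos"]))
H=np.array([atz(*ray(d,(r,c),s),46) for c,r in [(294,194),(356,194),(352,311),(297,311)]])
print(H.round(1),T.T@(H.mean(0)-s["tool_pos"]))
E
```

```text
[16.60173644 24.04371628 -0.04199672]
[ 16.54669506 -13.15035782   0.03440458]
[[ 444.8 -262.    46. ]
 [ 458.5 -229.2   46. ]
 [ 528.2 -258.5   46. ]
 [ 514.7 -290.9   46. ]] [5.85662600e+01 1.13119334e-02 1.74486792e-01]
```

View pics/w3z.png

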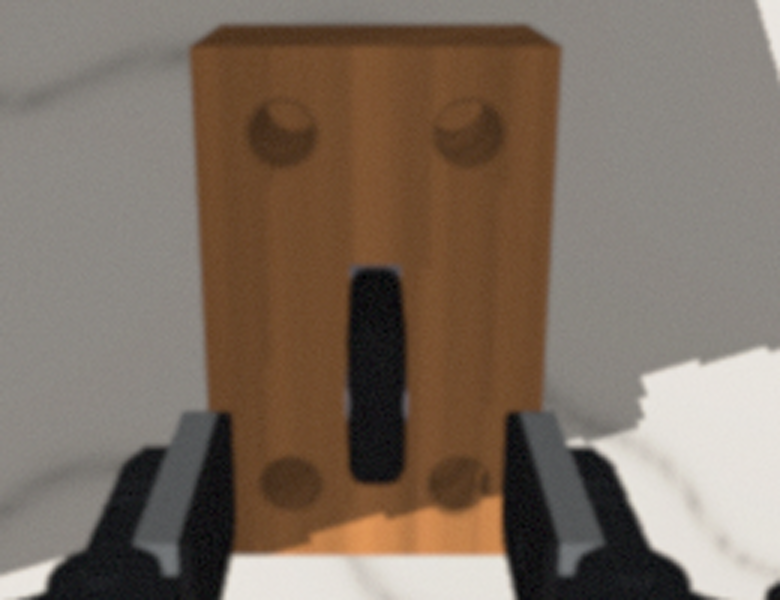

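```bash
python3 - <<'E'
from look import *
for t in ("w1","w2","w3"):
    s,d,f=pickle.load(open(f"pics/{t}.pkl","rb"));T=toolR(s)
    print(np.array(d["hand_eye"]).round(4),np.array(d["camera_matrix"]).round(2).tolist(),(T).round(4))
E
```

```text
[[ 1.000000e-04 -3.036000e-01  9.528000e-01 -1.413433e+02]
 [-2.000000e-04 -9.528000e-01 -3.036000e-01  7.757360e+01]
 [ 1.000000e+00 -2.000000e-04 -1.000000e-04  1.696400e+00]
 [ 0.000000e+00  0.000000e+00  0.000000e+00  1.000000e+00]] [[352.67, 0.0, 322.37], [0.0, 352.67, 235.4], [0.0, 0.0, 1.0]] [[ 4.000e-04  8.932e-01  4.496e-01]
 [ 8.000e-04  4.496e-01 -8.932e-01]
 [-1.000e+00  7.000e-04 -6.000e-04]]
[[-7.000000e-04 -3.048000e-01  9.524000e-01 -1.413419e+02]
 [-2.000000e-04 -9.524000e-01 -3.048000e-01  7.685680e+01]
 [ 1.000000e+00 -4.000000e-04  6.000000e-04 -1.361700e+00]
 [ 0.000000e+00  0.000000e+00  0.000000e+00  1.000000e+00]] [[352.67, 0.0, 322.37], [0.0, 352.67, 235.4], [0.0, 0.0, 1.0]] [[ 0.000e+00 -9.193e-01  3.936e-01]
 [-2.000e-04  3.936e-01  9.193e-01]
 [-1.000e+00 -1.000e-04 -2.000e-04]]
[[-7.000000e-04 -3.048000e-01  9.524000e-01 -1.413442e+02]
 [-2.000000e-04 -9.524000e-01 -3.048000e-01  7.687110e+01]
 [ 1.000000e+00 -4.000000e-04  6.000000e-04 -1.374900e+00]
 [ 0.000000e+00  0.000000e+00  0.000000e+00  1.000000e+00]] [[352.67, 0.0, 322.37], [0.0, 352.67, 235.4], [0.0, 0.0, 1.0]] [[-1.300e-03 -9.239e-01  3.826e-01]
 [ 8.000e-04  3.826e-01  9.239e-01]
 [-1.000e+00  1.500e-03  2.000e-04]]
```

Request:
send_rows:
  deltas:
    - [[12,0.5,1.0,0,40],[15,0,0,0,40],[14,0,0,0,40],[8,0,0,0,40],[0,0,0,0,40]]

```text
time_s: 6.4
tool_pos: [486.4, -259.4, 55.5]
orientation: [83.9, 89.9, 151.4]
wrist_force: [0.3, -0.1, -0.5]
grip_width: 0.468
```

```bash
python3 - <<'E'
from look import *
s,d,f=look("w4")
E
```

```text
6.4 [ 486.45 -259.36   55.48] [ 83.86  89.92 151.35] [ 0.27 -0.15 -0.46] 0.46827748091073085
```

View pics/w4.png

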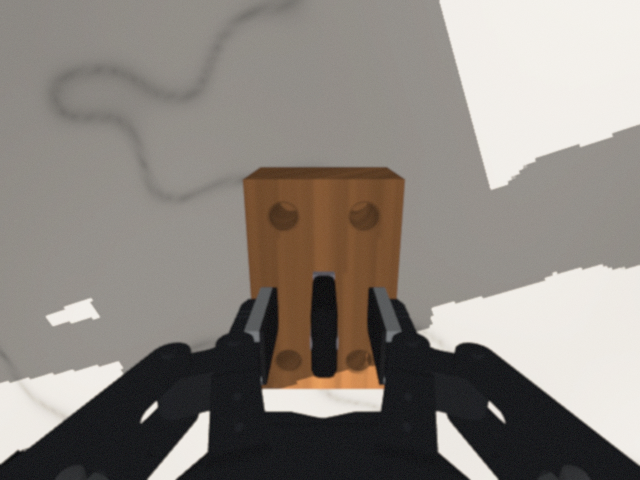

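Request:
send_rows:
  deltas:
    - [[0,0,0,0,20],[0,0,0,0,5],[0,0,0,0,5],[0,0,0,0,5],[0,0,0,0,5],[0,0,0,0,5]]
  squeeze: 80

```text
time_s: 7.2
tool_pos: [487.2, -259.8, 56.8]
orientation: [-101.9, 89.9, -34.4]
wrist_force: [-0.9, 0.3, 5.8]
grip_width: 0.106
```

```bash
python3 - <<'E'
from look import *
s,d,f=look("w5")
print(s["wrist_torque"])
cv2.imwrite("pics/w5z.png",cv2.resize(d["frame"][200:400,200:460],None,fx=3,fy=3,interpolation=cv2.INTER_CUBIC)[:,:,::-1])
E
```

```text
7.2 [ 487.23 -259.76   56.83] [-101.89   89.95  -34.41] [-0.92  0.29  5.83] 0.10584771717445221
[0.10874353 0.17121984 0.0231264 ]
```

View pics/w5z.png

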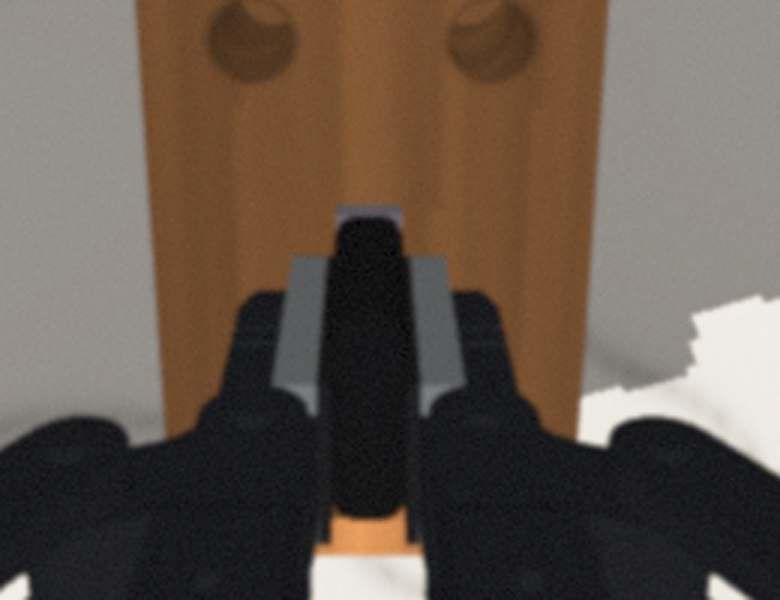

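Request:
send_rows:
  deltas:
    - [[-8,0,0,0,5],[-15,0,0,0,5],[-25,0,0,0,5],[-35,0,0,0,5],[-35,0,0,0,5],[-12,0,0,0,5],[0,0,0,0,5]]

```text
time_s: 8.12
tool_pos: [487.1, -259.8, 187.0]
orientation: [-105.0, 89.9, -37.6]
wrist_force: [0.3, -0.7, -1.0]
grip_width: 0.105
```

```bash
python3 - <<'E'
from look import *
s,d,f=look("w6")
T=toolR(s);print(T.round(4),s["joint_positions"].round(1))
c10=np.array([np.cos(np.radians(10)),np.sin(np.radians(10)),0])
goal=np.array([537,97,0])+60*c10; dl=goal-s["tool_pos"]; dl[2]=0; print(goal,T.T@dl, np.linalg.norm(dl))
E
```

```text
8.125 [ 487.08 -259.78  187.  ] [-105.04   89.91  -37.56] [ 0.3  -0.72 -0.96] 0.10488156938964963
[[ 1.200e-03 -9.237e-01  3.831e-01]
 [-9.000e-04  3.831e-01  9.237e-01]
 [-1.000e+00 -1.400e-03 -4.000e-04]] [ 48.7  24.9 -35.7 101.6  16.7  58.8  74.3]
[596.08846518 107.41889066   0.        ] [-2.04888382e-01  3.99654538e+01  3.80951936e+02] 383.0426306013787
```

View pics/w6.png

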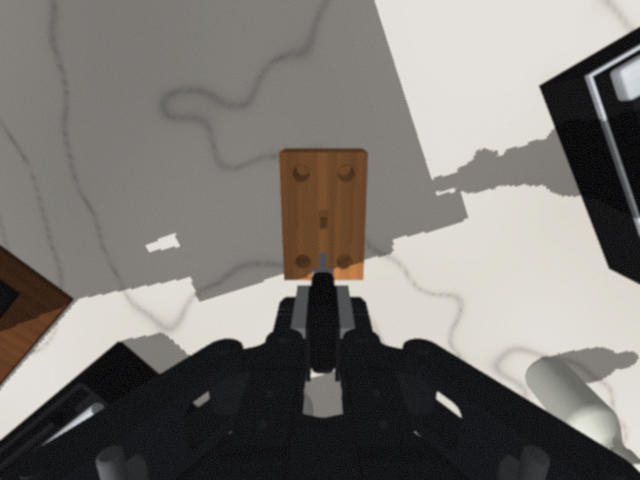

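Request:
send_rows:
  deltas:
    - [[0,2,20,0,5],[0,4,40,0,5],[0,5,48,0,5],[0,5,48,0,5],[0,5,48,0,5],[0,5,48,0,5],[0,5,48,0,5],[0,5,44,0,5],[0,3,26,0,5],[0,1,11,0,5]]

```text
time_s: 9.43
tool_pos: [594.8, 111.0, 185.2]
orientation: [86.2, 89.9, 154.0]
wrist_force: [-0.4, -0.2, -0.7]
grip_width: 0.103
```

Request:
send_rows:
  deltas:
    - [[2,0,0,-0.1,5],[5,0,0,-0.16,5],[5,0,0,-0.16,5],[5,0,0,-0.147,5],[0,0,0,0,5],[0,0,0,0,5]]

```text
time_s: 10.18
tool_pos: [595.6, 107.4, 169.1]
orientation: [98.3, 90.0, -161.9]
wrist_force: [0.6, 0.6, -0.2]
grip_width: 0.105
```

```bash
python3 - <<'E'
from look import *
s,d,f=look("w7",["lock_rim","keyhole"])
T=toolR(s);print(T.round(4),s["joint_positions"].round(1))
for t,z in (("lock_rim",92.5),("keyhole",90)):
    for a,c in f[t]: print(t,atz(*ray(d,a,s),z))
E
```

```text
10.175 [595.6  107.37 169.13] [  98.33   89.97 -161.91] [ 0.63  0.56 -0.2 ] 0.10528400534839
lock_rim [([154.3, 320.5], 0.87)]
keyhole [([154.8, 320.5], 0.81)]
[[-5.000e-04 -9.855e-01 -1.696e-01]
 [-2.000e-04 -1.696e-01  9.855e-01]
 [-1.000e+00  5.000e-04 -1.000e-04]] [ 14.4  33.5 -44.9  94.7  25.9  62.8  61.9]
lock_rim [537.47381908  94.52796721  92.5       ]
keyhole [537.97691661  94.60132661  90.        ]
```

View pics/w7.png

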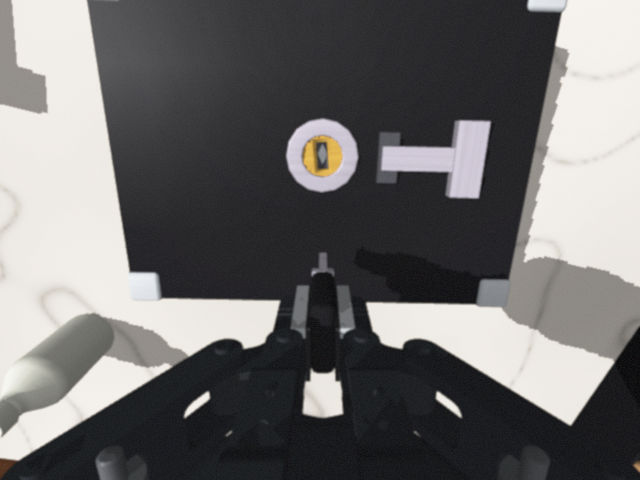

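```bash
python3 - <<'E'
from look import *
s,d,f=pickle.load(open("pics/w7.pkl","rb"))
cv2.imwrite("pics/w7z.png",cv2.resize(d["frame"][105:205,275:375],None,fx=6,fy=6,interpolation=cv2.INTER_CUBIC)[:,:,::-1])
cv2.imwrite("pics/w7y.png",cv2.resize(d["frame"][230:390,270:380],None,fx=3.7,fy=3.7,interpolation=cv2.INTER_CUBIC)[:,:,::-1])
T=toolR(s)
def ang(p,q,z):
    v=atz(*ray(d,q[::-1],s),z)-atz(*ray(d,p[::-1],s),z);return np.degrees(np.arctan2(v[1],v[0]))
print("case bottom",ang((160,299),(480,303),90)-90,"left",ang((90,10),(133,290),90),"right",ang((561,10),(510,290),90),"bolt top/bottom",ang((385,147),(452,147),97)-90,ang((385,170),(452,172),97)-90,"keeper",ang((457,121),(447,197),97),ang((490,121),(480,198),97))
E
```

```text
case bottom 8.946103643856802 left 8.348315411661547 right 9.588290663367323 bolt top/bottom 9.751511367161697 8.058874494820074 keeper 8.488413952587633 10.22417521725435
```

View pics/w7z.png

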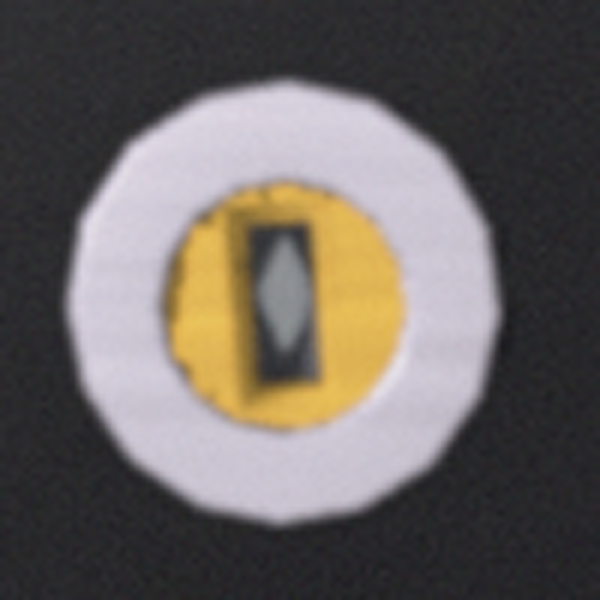

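View pics/w7y.png

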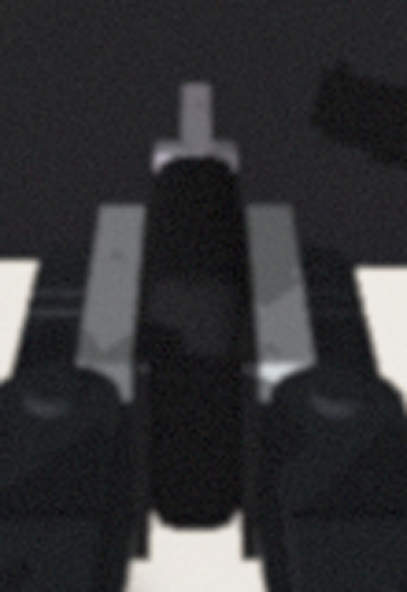

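```bash
python3 - <<'E'
from look import *
s,d,f=pickle.load(open("pics/w7.pkl","rb"));T=toolR(s)
print(np.array(d["hand_eye"]).round(4))
P=atz(*ray(d,(155.2,322.4),s),92.5);print(P,T.T@(P-s["tool_pos"]))
P=atz(*ray(d,(156,322.5),s),90);print(P,T.T@(P-s["tool_pos"]))
# predicted projection of key features in tool frame
Hi=np.linalg.inv(d["hand_eye"]);K=d["camera_matrix"]
def pt(x,y,z):
    c=(Hi@[x,y,z,1])[:3];p=K@c;return (p[:2]/p[2]).round(1)
x0=46.8
for n,q in dict(tip=(x0,0,0),tipedge=(x0-2,7,0),tipedge2=(x0-4,7,0),collarL=(x0-40,12,-5),collarR=(x0-40,12,5),collLow=(x0-36,12,0),headtop_far=(x0-78,-15,0),headtop_in=(x0-76,-15,0),headlow=(x0-44,15,0),padL=(0,11,-5)).items(): print(n,pt(*q))
E
```

```text
[[-3.000000e-04 -3.051000e-01  9.523000e-01 -1.413421e+02]
 [-2.000000e-04 -9.523000e-01 -3.051000e-01  7.776880e+01]
 [ 1.000000e+00 -3.000000e-04  2.000000e-04 -1.725400e+00]
 [ 0.000000e+00  0.000000e+00  0.000000e+00  1.000000e+00]]
[537.80408745  95.7502371   92.5       ] [76.66231423 58.88724186 -1.64866419]
[538.4782409   95.92899815  90.        ] [79.16195091 58.19124814 -1.58663505]
tip [325.3 264.4]
tipedge [325.4 254.2]
tipedge2 [325.4 255.5]
collarL [315.1 273.6]
collarR [337.  273.6]
collLow [326.  270.1]
headtop_far [326.9 380.4]
headtop_in [326.8 376.7]
headlow [326.2 271. ]
padL [314.9 282. ]
```

Request:
send_rows:
  deltas:
    - [[0,15,-0.3,0,5],[0,20,0,0,5],[0,15,0,0,5],[5,7.5,0,0,5],[10,0,0,-0.05,5],[5,0,0,0,5],[0,0,0,0,5],[0,0,0,0,5]]

```text
time_s: 11.32
tool_pos: [539.5, 97.7, 149.3]
orientation: [-19.5, 90.0, 83.3]
wrist_force: [0.2, -0.3, 0.6]
grip_width: 0.101
```

```bash
python3 - <<'E'
from look import *
s,d,f=look("w8")
T=toolR(s);print(T.round(4),s["joint_positions"].round(1),s["wrist_torque"])
cv2.imwrite("pics/w8z.png",cv2.resize(d["frame"][220:400,240:400],None,fx=4,fy=4,interpolation=cv2.INTER_CUBIC)[:,:,::-1][:600])
from workcell import capture
si=capture("side");sc=capture("scene");cv2.imwrite("pics/side8.png",np.hstack([cv2.resize(si["frame"][200:340,240:370],None,fx=3,fy=3,interpolation=cv2.INTER_CUBIC),cv2.resize(sc["frame"][150:290,300:430],None,fx=3,fy=3,interpolation=cv2.INTER_CUBIC)])[:,:,::-1])
E
```

```text
11.325 [539.52  97.68 149.28] [-19.54  89.98  83.3 ] [ 0.16 -0.27  0.62] 0.10116445174456998
[[ 0.000e+00 -9.750e-01 -2.221e-01]
 [ 4.000e-04 -2.221e-01  9.750e-01]
 [-1.000e+00 -1.000e-04  4.000e-04]] [ 17.4  30.3 -46.7 103.9  25.9  57.1  62.9] [ 0.00567378 -0.05470935  0.02820299]
```

View pics/w8z.png

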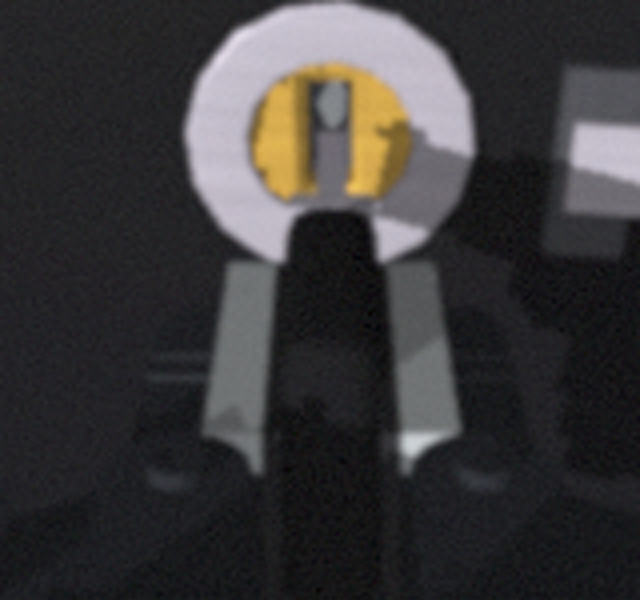

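View pics/side8.png

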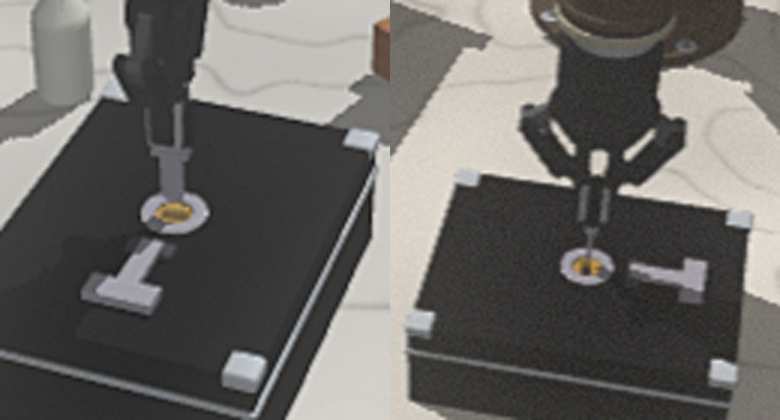

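```bash
python3 - <<'E'
from look import *
s,d,f=pickle.load(open("pics/w8.pkl","rb"));T=toolR(s)
Hi=np.linalg.inv(d["hand_eye"]);K=d["camera_matrix"]
def pt(x,y,z):
    c=(Hi@[x,y,z,1])[:3];p=K@c;return (p[:2]/p[2])
dep=s["tool_pos"][2]-92.5
c0=pt(0,0,0);print(np.array(d["hand_eye"])[:3,3])
# find lock y so that ring top at zoom row 2-> row 220.5 ; slot far end row 82/4+220 at z 90 / 88
from scipy.optimize import brentq
yt=brentq(lambda y:pt(dep,y,0)[1]-220.6,-50,60);print("ring top y",yt,"centre",yt-22)
for zz in (90,88):
  ys=brentq(lambda y:pt(s["tool_pos"][2]-zz,y,0)[1]-(82/4+220),-50,60);print("slot end",ys-8.5)
yi=brentq(lambda y:pt(dep+2.5,y,0)[1]-(62/4+220),-50,60);print("inner ring top at face",yi-12.5)
for x in (44.8,42.8,46.8): print("tip y",brentq(lambda y:pt(x,y,0)[1]-252.5,-50,60)-7)
yc=brentq(lambda y:pt(10.8,y,0)[1]-(220+196/4),-50,60);print("collar",yc-12)
zc=lambda x,y,col: brentq(lambda z:pt(x,y,z)[0]-col,-30,30)
print("z: ring",zc(dep,0,240+329.5/4),"slot",zc(dep+3,0,240+330/4),"blade",zc(44,7,240+334/4))
E
```

```text
[-141.3428059    77.86199893   -1.73189588]
ring top y 23.44081582816079 centre 1.4408158281607903
slot end 1.88038024626454
slot end 1.2076595271326056
inner ring top at face 1.0314390518921268
tip y 1.1236105709994018
tip y 1.8729048224907494
tip y 0.3743163195080461
collar 0.6382597056925157
z: ring -1.6964008372607062 slot -1.6193173365491806 blade -1.066282470817966
```

Request:
send_rows:
  deltas:
    - [[4,0,-0.55,0,5],[5,0,0,0,5],[3,0,0,0,5],[2,0,0,0,5],[2,0,0,0,5],[0,0,0,0,5]]

```text
time_s: 12.22
tool_pos: [539.3, 96.9, 133.2]
orientation: [99.5, 90.0, -157.7]
wrist_force: [-0.1, -0.1, -0.4]
grip_width: 0.101
```

```bash
cat > st.py <<'E'
from h import *
from workcell import monitor
s=monitor.read_state();T=toolR(s)
print("t",s["time_s"],"z",s["tool_pos"].round(2),"Ftool",(T.T@s["wrist_force"]).round(2),"Mtool",(T.T@s["wrist_torque"]).round(3),"yaw(tool z)",round(np.degrees(np.arctan2(T[1,2],T[0,2])),2))
E
python3 st.py
```

```text
t 12.225 z [539.27  96.86 133.19] Ftool [ 0.35  0.07 -0.06] Mtool [ 0.014 -0.026  0.03 ] yaw(tool z) 102.84
```

Request:
send_rows:
  deltas:
    - [[2,0,0,0,5],[2,0,0,0,5],[1,0,0,0,5],[0,0,0,0,5]]

```text
time_s: 12.72
tool_pos: [539.3, 96.9, 128.2]
orientation: [93.9, 90.0, -163.3]
wrist_force: [0.3, 0.7, -0.3]
grip_width: 0.103
```

```bash
python3 st.py
```

```text
t 12.725 z [539.29  96.88 128.21] Ftool [ 0.29 -0.41  0.59] Mtool [ 0.038 -0.006  0.049] yaw(tool z) 102.84
```

Rotate clockwise toward the upper disc's slot range with a slight push, compensating the key's offset from the TCP.

Request:
send_rows:
  deltas:
    - [[0.7,0,0,0,5],[0.5,0,0,0,5],[0,0,0,0,5]]

```text
time_s: 13.1
tool_pos: [539.4, 97.0, 127.2]
orientation: [-100.7, 90.0, 2.1]
wrist_force: [0.6, 0.3, 0.7]
grip_width: 0.104
```

```bash
python3 st.py
```

```text
t 13.1 z [539.44  96.96 127.24] Ftool [-0.73 -0.69  0.13] Mtool [0.064 0.028 0.092] yaw(tool z) 102.84
```

Request:
send_rows:
  deltas:
    - [[0.5,0,0,0,5],[0.3,0,0,0,5],[0,0,0,0,5]]

```text
time_s: 13.48
tool_pos: [539.6, 97.1, 126.6]
orientation: [-86.7, 90.0, 16.2]
wrist_force: [0.5, 0.7, 4.6]
grip_width: 0.101
```

```bash
python3 st.py
```

```text
t 13.475 z [539.58  97.11 126.64] Ftool [-4.62 -0.7   0.6 ] Mtool [ 0.02  -0.073  0.152] yaw(tool z) 102.85
```

Request:
send_rows:
  deltas:
    - [[0,0,-0.18,0.1,5],[0,0,-0.18,0.1,5],[0,0,-0.18,0.1,5],[0,0,-0.18,0.1,5],[0,0,0,0,5]]

```text
time_s: 14.1
tool_pos: [539.3, 96.4, 126.2]
orientation: [29.6, 90.0, 109.6]
wrist_force: [0.2, 1.4, -0.7]
grip_width: 0.101
```

```bash
python3 st.py
```

```text
t 14.1 z [539.29  96.41 126.21] Ftool [0.66 0.08 1.41] Mtool [-0.021 -0.296  0.087] yaw(tool z) 79.97
```

Request:
send_rows:
  deltas:
    - [[0.7,0,0,0,5],[0.7,0,0,0,5],[0,0,0,0,5]]

```text
time_s: 14.48
tool_pos: [539.3, 96.2, 124.8]
orientation: [65.5, 90.0, 145.4]
wrist_force: [-0.3, 1.7, -0.2]
grip_width: 0.106
```

```bash
python3 st.py
```

```text
t 14.475 z [539.33  96.18 124.76] Ftool [0.23 0.56 1.59] Mtool [-0.061 -0.346  0.098] yaw(tool z) 79.96
```

Request:
send_rows:
  deltas:
    - [[1.5,0,0.3,0,5],[1.5,0,0,0,5],[1,0,0,0,5],[0.5,0,0,0,5],[0,0,0,0,5]]

```text
time_s: 15.1
tool_pos: [539.5, 96.3, 120.5]
orientation: [-154.8, 90.0, -74.9]
wrist_force: [-0.6, 0.6, 2.6]
grip_width: 0.104
```

```bash
python3 st.py
```

```text
t 15.1 z [539.45  96.34 120.5 ] Ftool [-2.57  0.68  0.53] Mtool [ 0.026 -0.016  0.105] yaw(tool z) 79.92
```

Request:
send_rows:
  deltas:
    - [[0.5,0,0,0,5],[0,0,0,0,5],[0,0,0,0,5]]

```text
time_s: 15.48
tool_pos: [539.6, 96.4, 120.3]
orientation: [-110.9, 90.0, -30.9]
wrist_force: [-2.0, -0.2, 5.9]
grip_width: 0.103
```

```bash
python3 st.py
```

```text
t 15.475 z [539.57  96.42 120.27] Ftool [-5.87  1.91 -0.55] Mtool [0.006 0.133 0.358] yaw(tool z) 79.92
```

Request:
send_rows:
  deltas:
    - [[0,0,0.1,-0.1,5],[0,0,0.1,-0.1,5],[0,0,0.1,-0.1,5],[0,0,0.1,-0.1,5],[0,0,0.1,-0.1,5],[0,0,0.1,-0.1,5],[0,0,0.1,-0.1,5],[0,0,0,0,5]]

```text
time_s: 16.48
tool_pos: [539.5, 97.5, 119.9]
orientation: [-43.7, 89.9, 76.3]
wrist_force: [-0.0, 1.5, 1.0]
grip_width: 0.107
```

```bash
python3 st.py
```

```text
t 16.475 z [539.5   97.52 119.92] Ftool [-1.   -0.74  1.3 ] Mtool [-0.003 -0.47  -0.301] yaw(tool z) 120.0
```

Request:
send_rows:
  deltas:
    - [[0.7,0,0,0,5],[0.5,0,0,0,5],[0,0,0,0,5]]

```text
time_s: 16.85
tool_pos: [539.2, 97.4, 118.6]
orientation: [20.1, 90.0, 140.1]
wrist_force: [-0.4, 2.7, -0.1]
grip_width: 0.107
```

```bash
python3 st.py
```

```text
t 16.85 z [539.2   97.39 118.63] Ftool [ 0.1  -0.95  2.54] Mtool [ 0.03  -0.771 -0.251] yaw(tool z) 120.01
```

Request:
send_rows:
  deltas:
    - [[1.5,0,0.5,0,5],[1.5,0,0,0,5],[1,0,0,0,5],[0,0,0,0,5]]

```text
time_s: 17.35
tool_pos: [539.0, 97.4, 114.5]
orientation: [94.3, 90.0, -145.7]
wrist_force: [0.7, 1.9, -1.2]
grip_width: 0.099
```

```bash
python3 st.py
```

```text
t 17.35 z [539.01  97.41 114.5 ] Ftool [ 1.24 -1.55  1.34] Mtool [-0.006 -0.445 -0.164] yaw(tool z) 120.02
```

Request:
send_rows:
  deltas:
    - [[0.7,0,0.2,0,5],[0.7,0,0,0,5],[0.5,0,0,0,5],[0,0,0,0,5]]

```text
time_s: 17.85
tool_pos: [539.1, 97.6, 112.8]
orientation: [165.1, 90.0, -74.8]
wrist_force: [0.1, 0.5, 1.0]
grip_width: 0.109
```

```bash
python3 st.py
```

```text
t 17.85 z [539.07  97.56 112.79] Ftool [-1.05 -0.39  0.39] Mtool [-0.02  -0.052 -0.067] yaw(tool z) 120.02
```

Request:
send_rows:
  deltas:
    - [[0.5,0,0,0,5],[0,0,0,0,5],[0,0,0,0,5]]

```text
time_s: 18.23
tool_pos: [539.1, 97.6, 112.4]
orientation: [-167.6, 90.0, -47.6]
wrist_force: [-0.1, 0.5, 2.2]
grip_width: 0.101
```

```bash
python3 st.py
```

```text
t 18.225 z [539.1   97.63 112.37] Ftool [-2.24 -0.14  0.51] Mtool [0.066 0.076 0.038] yaw(tool z) 120.02
```

Request:
send_rows:
  deltas:
    - [[0.3,0,0,0,5],[0,0,-0.1,0.1,5],[0,0,-0.1,0.1,5],[0,0,-0.1,0.1,5],[0,0,-0.05,0.06,5],[0,0,0,0,5]]

```text
time_s: 18.98
tool_pos: [539.0, 97.3, 111.8]
orientation: [146.3, 90.0, -114.3]
wrist_force: [-0.5, -0.0, -0.1]
grip_width: 0.099
```

```bash
python3 st.py
```

```text
t 18.975 z [539.04  97.35 111.83] Ftool [0.1  0.51 0.06] Mtool [-0.058  0.07  -0.132] yaw(tool z) 99.44
```

Dropped into the cam. Continue down toward TCP ≈ 102.

Request:
send_rows:
  deltas:
    - [[1.5,0,0,0,5],[1.5,0,0,0,5],[1.5,0,0,0,5],[1.5,0,0,0,5],[1,0,0,0,5],[0,0,0,0,5]]

```text
time_s: 19.73
tool_pos: [539.1, 97.4, 104.8]
orientation: [98.5, 90.0, -162.1]
wrist_force: [-0.5, -0.4, -1.3]
grip_width: 0.104
```

```bash
python3 st.py
```

```text
t 19.725 z [539.1   97.4  104.83] Ftool [ 1.34  0.58 -0.33] Mtool [-0.028  0.127 -0.178] yaw(tool z) 99.41
```

Request:
send_rows:
  deltas:
    - [[1,0,0,0,5],[1,0,0,0,5],[0.7,0,0,0,5],[0.4,0,0,0,5],[0,0,0,0,5],[0,0,0,0,5]]

```text
time_s: 20.48
tool_pos: [539.1, 97.4, 101.9]
orientation: [115.0, 90.0, -145.6]
wrist_force: [-0.2, -1.1, 1.5]
grip_width: 0.106
```

```bash
python3 st.py
```

```text
t 20.475 z [539.07  97.38 101.85] Ftool [-1.54  0.42 -1.07] Mtool [-0.     0.211  0.057] yaw(tool z) 99.4
```

Request:
send_rows:
  deltas:
    - [[0.5,0,0,0,5],[0.4,0,0,0,5],[0,0,0,0,5],[0,0,0,0,5]]

```text
time_s: 20.98
tool_pos: [539.1, 97.3, 100.9]
orientation: [126.4, 90.0, -134.2]
wrist_force: [-1.1, -1.6, 2.5]
grip_width: 0.103
```

```bash
python3 st.py; python3 - <<'E'
from look import *
from workcell import capture
s,d,f=look("w9")
si=capture("side")
cv2.imwrite("pics/c9.png",np.hstack([cv2.resize(si["frame"][190:330,230:370],None,fx=2.85,fy=2.85,interpolation=cv2.INTER_CUBIC),cv2.resize(d["frame"][190:390,220:420],(399,399),interpolation=cv2.INTER_CUBIC)])[:,:,::-1])
E
```

```text
t 20.975 z [539.06  97.34 100.93] Ftool [-2.5   1.39 -1.42] Mtool [-0.05  0.26  0.08] yaw(tool z) 99.4
20.975 [539.06  97.34 100.93] [ 126.39   89.99 -134.21] [-1.14 -1.62  2.5 ] 0.10286540560743963
```

View pics/c9.png

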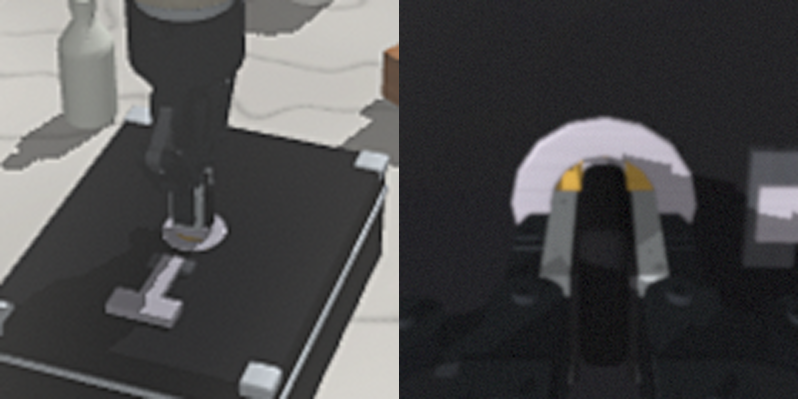

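Request:
send_rows:
  deltas:
    - [[0.4,0,0,0,5],[0,0,0,0,5],[0.4,0,0,0,5],[0,0,0,0,5]]

```text
time_s: 21.58
tool_pos: [539.1, 97.4, 100.8]
orientation: [-156.5, 90.0, -57.1]
wrist_force: [-2.7, -2.1, 9.3]
grip_width: 0.103
```

```bash
python3 st.py
```

```text
t 21.575 z [539.14  97.4  100.78] Ftool [-9.33  2.98 -1.61] Mtool [-0.036  0.408  0.773] yaw(tool z) 99.4
```

Request:
send_rows:
  deltas:
    - [[0,0.2,-0.25,0.1,5],[0,0,-0.1,0.1,5],[0,0,-0.1,0.1,5],[0,0,-0.1,0.1,5],[0,0,0,0,5]]

```text
time_s: 22.2
tool_pos: [539.0, 97.0, 100.8]
orientation: [-111.0, 90.0, -34.6]
wrist_force: [-2.6, -3.0, 8.6]
grip_width: 0.102
```

```bash
python3 st.py
```

```text
t 22.2 z [539.03  96.98 100.77] Ftool [-8.6   1.8  -3.56] Mtool [-0.061  0.534  0.417] yaw(tool z) 76.41
```

Request:
send_rows:
  deltas:
    - [[0,0.1,-0.35,0.12,5],[0,0.01,-0.15,0.12,5],[0,0.01,-0.15,0.12,5],[0,0.01,-0.15,0.12,5],[0,0,0,0,5]]

```text
time_s: 22.82
tool_pos: [538.8, 96.6, 100.8]
orientation: [-47.5, 89.9, 1.4]
wrist_force: [-0.7, -1.2, 7.9]
grip_width: 0.105
```

```bash
python3 st.py
```

```text
t 22.825 z [538.81  96.59 100.8 ] Ftool [-7.91 -0.24 -1.32] Mtool [-0.07   0.484  0.091] yaw(tool z) 48.91
```

Request:
send_rows:
  deltas:
    - [[0,0.01,-0.2,0.12,5],[0,0.01,-0.15,0.12,5],[0,0.01,-0.15,0.12,5],[0,0.01,-0.15,0.12,5],[0,0,0,0,5]]

```text
time_s: 23.45
tool_pos: [538.5, 96.3, 100.8]
orientation: [-13.6, 89.9, 7.8]
wrist_force: [-1.1, -1.1, 7.1]
grip_width: 0.101
```

```bash
python3 st.py
```

```text
t 23.45 z [538.46  96.25 100.79] Ftool [-7.07 -0.63 -1.46] Mtool [-0.136  0.314 -0.101] yaw(tool z) 21.42
```

Request:
send_rows:
  deltas:
    - [[0,0.01,-0.2,0.12,5],[0,0.01,-0.15,0.12,5],[0,0.01,-0.15,0.1,5],[0,0,0,0,5],[0,0,0,0,5]]

```text
time_s: 24.08
tool_pos: [538.1, 96.2, 100.8]
orientation: [15.4, 89.9, 17.4]
wrist_force: [-1.7, -0.6, 6.2]
grip_width: 0.107
```

```bash
python3 st.py
```

```text
t 24.075 z [538.06  96.2  100.79] Ftool [-6.21 -0.5  -1.76] Mtool [-0.093  0.17  -0.128] yaw(tool z) 2.03
```

Request:
send_rows:
  deltas:
    - [[0,0,-0.15,0.04,5],[0,0,0,0,5]]

```text
time_s: 24.32
tool_pos: [538.0, 96.2, 100.8]
orientation: [19.0, 89.9, 18.8]
wrist_force: [0.0, -0.8, 5.6]
grip_width: 0.103
```

```bash
python3 st.py;  python3 - <<'E'
from look import *
from workcell import capture
si=capture("side");sc=capture("scene")
cv2.imwrite("pics/c10.png",np.hstack([cv2.resize(si["frame"][190:330,230:370],None,fx=2.85,fy=2.85,interpolation=cv2.INTER_CUBIC),cv2.resize(sc["frame"][180:300,310:430],(399,399),interpolation=cv2.INTER_CUBIC)])[:,:,::-1])
E
```

```text
t 24.325 z [538.01  96.21 100.8 ] Ftool [-5.62 -0.75  0.05] Mtool [-0.118  0.065 -0.13 ] yaw(tool z) -0.29
```

View pics/c10.png

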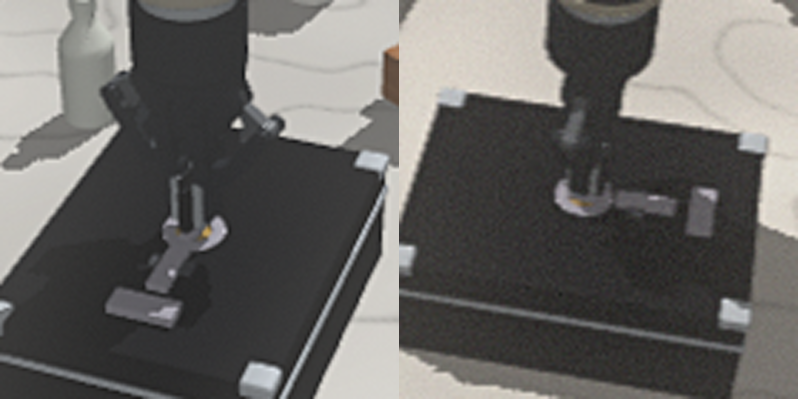

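Request:
send_rows:
  deltas:
    - [[0,0,0,0.03,5],[0,0,0,0,5]]

```text
time_s: 24.68
tool_pos: [538.0, 96.2, 100.8]
orientation: [22.2, 89.9, 20.2]
wrist_force: [-0.9, 0.1, 6.7]
grip_width: 0.102
```

```bash
python3 st.py
```

```text
t 24.675 z [538.01  96.22 100.78] Ftool [-6.73  0.11 -0.87] Mtool [-0.177  0.109 -0.109] yaw(tool z) -2.0
```

Request:
send_rows:
  deltas:
    - [[0,0,0,0.03,5],[0,0,0,0,5]]

```text
time_s: 24.92
tool_pos: [538.0, 96.2, 100.8]
orientation: [21.8, 89.9, 18.0]
wrist_force: [-1.4, 0.0, 5.6]
grip_width: 0.105
```

```bash
python3 st.py
```

```text
t 24.925 z [537.96  96.17 100.77] Ftool [-5.59 -0.05 -1.37] Mtool [-0.161  0.133 -0.086] yaw(tool z) -3.72
```

Request:
send_rows:
  deltas:
    - [[0,0,0,0.04,5],[0,0,0,0,5],[0,0,0,0,5]]

```text
time_s: 25.3
tool_pos: [537.9, 96.2, 100.8]
orientation: [23.8, 89.9, 17.8]
wrist_force: [-1.1, 0.1, 7.5]
grip_width: 0.101
```

```bash
python3 st.py;  python3 - <<'E'
from look import *
from workcell import capture
s,d,f=look("w11")
sc=capture("scene")
cv2.imwrite("pics/c11.png",np.hstack([cv2.resize(d["frame"][140:380,200:440],None,fx=1.66,fy=1.66,interpolation=cv2.INTER_CUBIC)[:398],cv2.resize(sc["frame"][180:300,310:430],(398,398),interpolation=cv2.INTER_CUBIC)])[:,:,::-1])
E
python3 st.py
```

```text
t 25.3 z [537.93  96.2  100.77] Ftool [-7.51  0.   -1.06] Mtool [-0.213  0.214 -0.127] yaw(tool z) -5.97
25.3 [537.93  96.2  100.77] [23.76 89.92 17.79] [-1.06  0.11  7.51] 0.10063886486063946
t 25.4 z [537.94  96.21 100.8 ] Ftool [-7.25 -0.46 -1.43] Mtool [-0.199  0.205 -0.145] yaw(tool z) -5.97
```

View pics/c11.png

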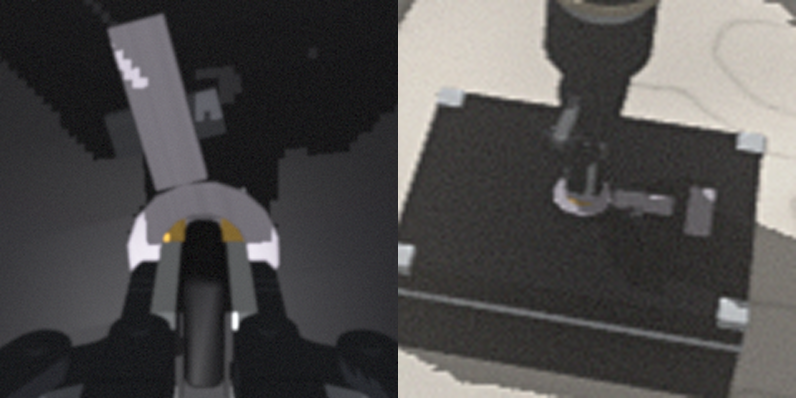

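```bash
python3 - <<'E'
from look import *
s,d,f=pickle.load(open("pics/w11.pkl","rb"));T=toolR(s)
cv2.imwrite("pics/w11z.png",cv2.resize(d["frame"][140:300,230:390],None,fx=3.7,fy=3.7,interpolation=cv2.INTER_CUBIC)[:,:,::-1])
g=lambda c,r,z:(T.T@(atz(*ray(d,(r,c),s),z)-s["tool_pos"]))[1:]
for z in (95,97):
  m=g(309.6,250.8,z);print(z,m)
# ring edges
for p in [(322,249.6),(280,283),(366,280)]: print(g(*p,92.5))
E
```

```text
95 [22.20752268 -4.96965412]
97 [22.94277235 -4.89371696]
[21.85935402  0.5354164 ]
[  5.35935588 -19.01236131]
[ 6.84050222 20.9500272 ]
```

View pics/w11z.png

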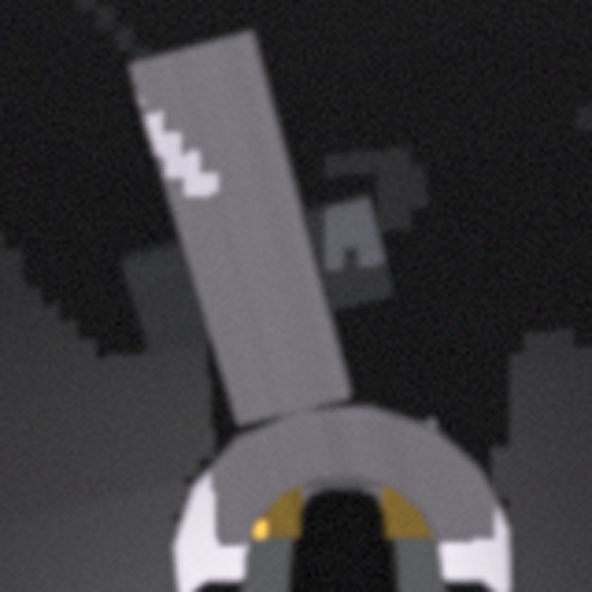

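Request:
send_rows:
  deltas:
    - [[0,0,0,0.04,5],[0,0,0,0,5],[0,0,0,0,5],[0,0,0,0,5]]

```text
time_s: 25.9
tool_pos: [537.9, 96.2, 100.8]
orientation: [24.6, 89.9, 16.3]
wrist_force: [-0.9, -1.2, 5.4]
grip_width: 0.102
```

```bash
python3 st.py; python3 - <<'E'
from look import *
s,d,f=look("w12");T=toolR(s)
cv2.imwrite("pics/w12z.png",cv2.resize(d["frame"][140:300,230:390],None,fx=3.7,fy=3.7,interpolation=cv2.INTER_CUBIC)[:,:,::-1])
E
python3 st.py
```

```text
t 25.9 z [537.91  96.18 100.79] Ftool [-5.41 -1.28 -0.67] Mtool [-0.291  0.161 -0.225] yaw(tool z) -8.26
25.9 [537.91  96.18 100.79] [24.56 89.92 16.3 ] [-0.86 -1.17  5.41] 0.1022627299854818
t 25.95 z [537.93  96.15 100.78] Ftool [-7.2  -0.21 -0.82] Mtool [-0.341  0.152 -0.25 ] yaw(tool z) -8.26
```

View pics/w12z.png

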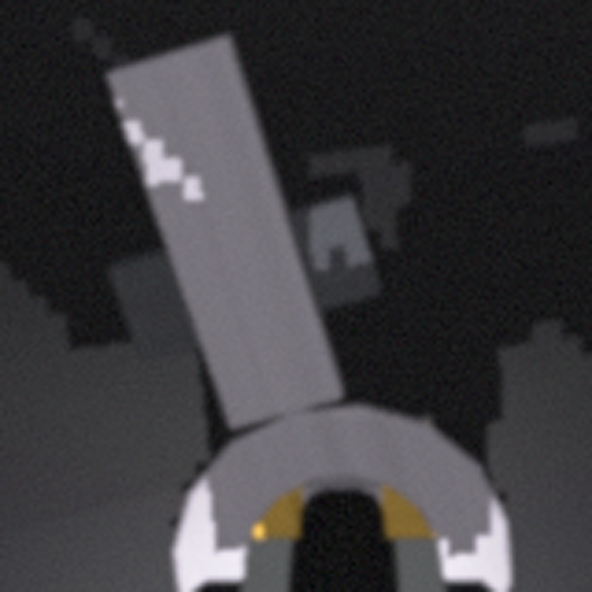

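```bash
python3 - <<'E'
from workcell import workorder
print(workorder.close_job())
E
python3 st.py
```

```text
the job is handed in; nothing more can be done
None
the job is handed in; nothing more can be done
```

The case is unlocked. The key is in the lock as far as it will go and turned a quarter turn clockwise, and the gripper was still holding it there when I handed the job in at about 26 s.

- **Insertion:** The blade stopped at the upper disc, the lower disc and the cam, each close to its expected height. At each stop I pushed with about 2–6 N and turned the key until the blade dropped in: clockwise, then anticlockwise, then back to the middle.
- **Fully home:** The tool stopped hard at z ≈ 100.8 mm under about 9 N. I expected about 102 mm from the disc contacts, so it stopped about 1 mm lower than predicted. The key may have slipped slightly in the grip. The collar looked seated on the rim in the side view, but the wrist picture could not show it well.
- **Turn:** The tool turned about 107° clockwise of the case's long axis. Over the last steps the torque rose from about 0.12 to 0.3 N m, which means the cam is against its stop. In the wrist picture the bolt's end is about 23.6 mm from the lock axis, against 23 mm when unlocked, and it moved no further on the last step.
- **Last reading before hand-in:** The fingers were still holding the key, pushing down about 5–7 N with side forces of about 1 N.
- **Bystanders:** The arm did not go near the bottle, cup or jar. I did not take a separate picture of them at the end.

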